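# Find and mark the balance point of a weighted counterpoise bar

### The job

The aluminium counterpoise bar in the balancing stand has a weight hidden inside it and is leaning back on the stand's rear rest. Gently slide it lengthwise through the stand until it tips and stays lying level on the narrow fulcrum by itself, with nothing holding it, then mark that balance point by pressing the black-headed spring plunger above the fulcrum down onto the bar and letting it come back up. Leave the bar balanced level in the stand, untouched, and do not disturb the glassware and boxes around it.

Things in the scene. Friction and masses are not known exactly. Their poses are not given: they have to be found in the camera images.
- bar: The bar: closed aluminium tube with black end caps, 320 long (x) x 24 wide (y) x 18 mm high (z), 0.55 to 0.66 kg; origin at its middle, +x its front end (nose). A weight stuck at an unknown place inside puts its centre of mass up to 35 mm from the origin along x. It starts leaning back 0.063 rad, nose up, centre of mass 15 to 105 mm behind the fulcrum: slide it forward.
- bar_tail (a point): Centre of the bar's rear end face, the face to push forward on. The bar slides on the polished stand with low friction (about 0.2: 1 to 2 N). A touching hand falsifies the balance: its friction on the end holds the bar and hides the tipping, so take it off to look. An untouched bar needs up to two seconds to tip and stop rocking. Never push or squeeze it with more than 15 N.
- bar_nose (a point): Centre of the bar's front end face (to push it back by, if it was slid too far and its nose dropped).
- fulcrum (a point): Centre of the fulcrum's flat top, 60 mm above the worktop, in the frame of the fixed stand: x the forward sliding direction, z up. The steel fulcrum is a ridge 10 mm wide along x. An untouched bar stays level on it while its centre of mass is within about 4.5 mm of the fulcrum's centre; farther back the tail drops, farther forward the nose drops. The bar must stay in the stand.
- rear_rest (a point): Centre of the top of the rear rest, a ridge 12 mm wide, 110 mm behind the fulcrum and 7 mm lower; the bar leans on it at the start. Guide cheeks on both sides of it, 30 mm apart, reach 80 mm above the worktop. The stand's base plate is 270 x 84 x 12 mm.
- front_rest (a point): Centre of the top of the front rest, like the rear one, 110 mm ahead of the fulcrum and 7 mm lower; a bar slid too far drops its nose on it.
- bridge (a point): Centre of the top of the fixed bridge beam over the fulcrum, 130 mm above the worktop; the beam is 26 mm along x, 50 mm across and 16 mm thick, its columns stand 30 mm apart, and the bar passes between them. The plunger runs through it.
- plunger (a joint): Plunger travel downward in m: 0 up, 0.020 hard stop. Its return spring starts at 1.3 N and grows 0.15 N per mm. At about 8 mm the sprung tip meets a level bar; then each mm adds 0.5 N on the bar, 0.65 N on the hand. The mark is made when the tip presses the bar with over 1.5 N for 0.2 s: press 12 to 16 mm down (5 to 9 N), hold half a second. Never press with more than 25 N.
- plunger_top (a point): Centre of the upper face of the plunger's black round head (28 mm diameter, 10 mm high), straight above the fulcrum's centre, 168 mm above the worktop when up. It moves straight down and springs back.
- marker_tip: The slim steel marking tip (7 mm diameter) that hangs below the bridge from the plunger; origin at its lower end, 86 mm above the worktop when up.
- beaker_foil: Bystander: foil-covered beaker, 117 mm wide, 116 mm high, origin at its underside.
- bottle_100_0: Bystander: small reagent bottle with a blue cap, 57 mm wide, 104 mm high, origin at its underside.
- flask_tall: Bystander: conical flask with a stopper, 63 mm wide, 163 mm high, origin at its underside.
- tip_box: Bystander: red box of pipette tips, 86 x 121 x 67 mm, origin at its underside.
- petri: Bystander: covered dish, 92 mm wide, 16 mm high, origin at its underside.
- tape: Bystander: roll of tape lying flat, 104 mm wide, 25 mm high, origin at its underside.

How it is judged (in metres and radians):
On the way, in this order (a step that is already met when the one before it is completed fails the run):
1. the bar stays level on the fulcrum by itself, untouched, for 0.6 s (angle between bar's own z axis and vertical below 0.025 rad and z of bar in the frame of fulcrum between 0.006 and 0.012 m and contact force between each of the fingers, the arm and bar below 0.05 N), for 0.6 s.
2. the plunger's tip presses the still level, untouched bar with more than 1.5 N for 0.2 s (all of step 1 and contact force between marker_tip and bar above 1.5 N), for 0.2 s.
At the end, for the whole second after the job is handed in: The bar lies level (tilt under 0.025 rad) and at rest (under 0.01 m/s and 0.3 rad/s) on the fulcrum (its centre 6 to 12 mm above the fulcrum's top), touched by neither robot nor marking tip, and the plunger is back up (less than 3 mm down) (all of step 1 and linear speed of bar below 0.01 m/s and angular speed of bar below 0.3 rad/s and value of joint plunger below 0.003 m and contact force between marker_tip and bar below 0.05 N).
It fails at once if the bar is pushed or squeezed with more than 15 N (contact force between any of the fingers, the arm and bar above 15 N).
It fails at once if the plunger is pressed with more than 25 N (contact force between any of the fingers, the arm and plunger above 25 N).
It fails at once if the bar leaves the stand (angle between bar's own z axis and vertical above 0.3 rad or height (world z) of bar above 0.12 m or horizontal distance between bar and fulcrum above 0.16 m).
It fails at once if a bystander is shifted by more than 30 mm (distance of any of beaker_foil, bottle_100_0, flask_tall, tip_box, petri, tape from where it was at the start of the episode above 0.03 m).
It also fails if it takes over 67 s, if anything falls off the work surface, if the arm or the gripper's body presses on something with over 40 N, if the wrist force passes 120 N, or if a joint passes its speed limit or range.

### The arm

A 6-joint arm with a two-finger parallel gripper is mounted at the origin on a cart in front of the work surface, level with it; the furniture and walls round the work are solid. World frame = base frame: x ahead of the robot, y to its left, z up, the work surface at z = 0. Lengths are in m, angles in degrees, forces in N, time in s.
With the tool pointing down it reaches from about 0.375 to 0.9 m from the base axis. Payload 3.1 kg.
Tool frame: the origin (TCP) lies at the very end of the fingers, on their centre line; the grasp point (between the pads) lies bot.hold_point_z behind it (bot.hold_point_z is the distance from the TCP to the grasp point, in m); z points along the fingers, y is the line along which they close (so a half turn about z gives the same grasp; the last joint's range is limited). The gripper opens to 87 mm and grips with 3 to 60 N. Pads are 19 mm wide; open, the fingers measure 117 mm over their backs; the gripper's body (75 mm by 190 mm) begins 51 mm behind the grasp point.
Start: joints at [-10.227, 30.224, 82.088, -0, 67.689, -10.227], TCP at [0.625, 0, 0.223] pointing down, gripper open.
Joint ranges: [-176.69, 176.69], [-43.24, 126.21], [12.49, 139.97], [-82, 262], [0, 151.66], [-163.58, 163.58]. Speed limits (degrees/s): [159.86, 159.86, 180, 180, 180, 180].

### API

Orientations are given as a 3x3 rotation matrix whose columns are the frame's x, y, z axes.
In Python, from rig import bot gives the robot as it stands.
- The arm moves only by the tool apply_moves, never from a script. Its argument "plan" is one flat list of numbers, 4 for each row, row after row: the shift along the world's x, y, z normalised to -1 to 1, where 1 is 0.05 m, then the turn about the world's z normalised to -1 to 1, where 1 is 10 degrees. A call has 1 to 12 rows; each row shifts and turns the commanded pose from where the row before left it; what a row does not reach is not made up. A row lasts 1/8 s, in which the tool goes at most 62.5 mm and 10.7 degrees, less where a joint would pass 70% of its speed; a pose out of reach is approached as far as the arm can. A call with a number of a shift or a turn outside -1 to 1 is refused whole. A call with a gripper value outside its range is refused whole. "grip" is the closure, from -1 (fully open) to 1 (shut), so that 0 is half open, set as the call begins (left out, the last holds). The fingers move at their own pace and stop on an object; the grip force is fixed at half the most. Time passes only in rows, so rows that do not move let the fingers close. It gives the time, the measured TCP pose, the force, the opening and the grip force at its end, in the units of the state.
- bot.read_state(): the state, without advancing time (a new reading comes with each control period).
- bot.capture(name): name is "scene" or "side" or "wrist"; returns (picture, depth): 384x512x3 uint8, red, green, blue; 384x512 float32, m along the optical axis (not along the pixel's ray), 0 where there is no reading.
- bot.camera_info(name): a dict with "vertical_fov" (degrees; the focal length in pixels is half the picture's height over the tangent of half this angle, whatever the lens; pixels are square), "cx", "cy" (the principal point, pixels), "rvec" (rotation vector, rad) and "tvec" (3), from world to camera coordinates, as OpenCV has them; the wrist camera has in their place "mount" (4x4, takes a point from camera to tool coordinates, whose origin is the TCP and whose axes are the flange's). Camera axes: x right, y down, z forward; pixel columns grow to the right and rows downward; lengths in m; the calibration is good to about 2 mm. A picture is of the moment at which its call begins: read the wrist's pose just before it. camera_info takes no time and is no camera call.
- bot.hand_in(): hands the job in; it is judged then, once.
Trained networks look in the newest picture that a camera, given by its name, has taken for a name from the list of things; names that differ only in an ending like _2 or _b are one class to them, and where a whole thing is asked for, a point or a joint stands for the part that bears it (a point fixed in the world has none). Each returns a list of dicts, best first, with "p" (0 to 1); they miss things now and then, are a little off and sometimes report something else, mostly with a low value. They report only what shows in the picture. A call takes as long as a camera call.
- bot.outline_of(camera, target): "mask" (384x512 bool, what is visible of it) and "xy" ([column, row] as shares, 0 to 1, of the picture: columns of its width, rows of its height, amid what is visible of it).
- bot.pinpoint(camera, target): "xy" ([column, row] as shares, 0 to 1, of the picture: columns of its width, rows of its height: a listed point, or the origin of a listed thing).
The state is a dict: "time_s": time; "joint_positions": joint angles; "qvel": joint speeds; "tau": joint torques, N m; "position": TCP position; "tcp_rot": TCP orientation; "force": force on the tool from outside, world axes, zero at the start; "moment": the same for the moment, N m; "opening": opening from 0.0 (shut) to 1.0 (fully open); "grasp_force": force on a finger pad.
Only numpy, scipy, OpenCV 4.12 (cv2) and the standard library are available. Lean on these libraries where they do the work, as an engineer would, in place of code of your own. Each camera call takes 0.05 s, during which the arm holds its last target. There are 200 camera calls.

## Working session

There is one attempt and no reset: what is moved stays moved. The work goes in short steps, Python scripts to look and compute and a tool call to move; the robot and the scene stay as the last step left them, time stands still between calls to the robot, and variables do not carry over. Pictures are saved under pics/ and viewed, at most 10 in all, crops included, and the job is handed in when it is done.

Besides the shell and the picture viewer there is one more tool, called after ">>>" as a command line: name --argument value ..., lists and objects as JSON in quotes. apply_moves: Moves the arm, as the interface text tells. Its arguments: {"type":"object","properties":{"plan":{"type":"array","items":{"type":"number"}},"grip":{"type":"number"}},"required":["plan"]}

```bash
mkdir -p pics; cat > h.py <<'E'
from rig import bot
import numpy as np, cv2
def cam(n):
    c=bot.camera_info(n); f=192/np.tan(np.radians(c["vertical_fov"])/2)
    K=np.array([[f,0,c["cx"]],[0,f,c["cy"]],[0,0,1]])
    if "mount" in c:
        s=bot.read_state(); T=np.eye(4); T[:3,:3]=s["tcp_rot"]; T[:3,3]=s["position"]
        M=T@np.array(c["mount"])
        return K,M[:3,:3],M[:3,3]
    R=cv2.Rodrigues(np.array(c["rvec"],float))[0]; return K,R.T,-R.T@np.array(c["tvec"],float).ravel()
def ray(C,u,v):
    K,R,o=C; return R@np.linalg.inv(K)@np.array([u,v,1.])
def atz(C,u,v,z):
    d=ray(C,u,v); return C[2]+d*(z-C[2][2])/d[2]
def proj(C,p):
    K,R,o=C; q=K@(R.T@(np.array(p)-o)); return q[:2]/q[2]
def pin(n,t):
    r=bot.pinpoint(n,t)
    return [(round(a["p"],2),a["xy"][0]*512,a["xy"][1]*384) for a in r[:1]]
def save(n,name):
    im,d=bot.capture(n); cv2.imwrite(f"pics/{name}.png",im[:,:,::-1]); return im,d
E
cat > a.py <<'E'
from h import *
hz=dict(bar_tail=.05,bar_nose=.066,fulcrum=.06,rear_rest=.053,front_rest=.053,bridge=.13,plunger_top=.168,marker_tip=.086,bar=.06,beaker_foil=0,bottle_100_0=0,flask_tall=0,tip_box=0,petri=0,tape=0)
ims=[]
for n in ["scene","side","wrist"]:
    C=cam(n); im,d=bot.capture(n); ims.append(im); print(n,C[2].round(3))
    for t,z in hz.items():
        for p,u,v in pin(n,t): print(' ',t,p,round(u),round(v),atz(C,u,v,z).round(4))
cv2.imwrite("pics/1.png",cv2.resize(np.vstack([np.hstack([ims[0],ims[1]]),np.hstack([ims[2],ims[2]*0])]),(800,600))[:,:,::-1])
s=bot.read_state();print(s)
E
python3 a.py
```

```text
scene [-0.166 -0.553  1.044]
  bar_tail 0.57 176 185 [0.4791 0.2607 0.05  ]
  bar_nose 0.93 257 216 [ 0.5149 -0.0671  0.066 ]
  fulcrum 0.83 231 208 [0.4999 0.0264 0.06  ]
  rear_rest 0.62 206 199 [0.4867 0.129  0.053 ]
  front_rest 0.6 262 219 [ 0.5208 -0.084   0.053 ]
  bridge 0.84 232 195 [0.4956 0.0156 0.13  ]
  plunger_top 0.47 227 187 [0.4889 0.0284 0.168 ]
  marker_tip 0.24 226 186 [0.553  0.0872 0.086 ]
  bar 0.78 217 199 [0.5042 0.0921 0.06  ]
  beaker_foil 0.73 215 155 [0.7313 0.294  0.    ]
  bottle_100_0 0.56 288 189 [ 0.7326 -0.0559  0.    ]
  flask_tall 0.8 311 190 [ 0.7796 -0.1259  0.    ]
  tip_box 0.61 255 178 [0.7131 0.0794 0.    ]
  petri 0.57 155 218 [0.351  0.2506 0.    ]
  tape 0.6 296 306 [ 0.3454 -0.3214  0.    ]
side [0.538 1.013 1.073]
  bar_tail 0.69 294 287 [0.4646 0.2351 0.05  ]
  bar_nose 0.73 282 207 [ 0.4989 -0.0667  0.066 ]
  fulcrum 0.61 285 230 [0.4887 0.0294 0.06  ]
  rear_rest 0.78 288 258 [0.4792 0.1361 0.053 ]
  front_rest 0.63 278 205 [ 0.5107 -0.0871  0.053 ]
  bridge 0.7 282 208 [0.5007 0.0092 0.13  ]
  plunger_top 0.53 285 226 [0.4949 0.121 
[... 1004 characters left out ...]
03,
        6.76867810e+01, -1.02273098e+01]), 'qvel': array([-0.0243084 ,  0.00405307,  0.05829959, -0.07399959,  0.03809955,
        0.01355317]), 'tau': array([-3.87520295e-04, -4.40007985e+01, -1.76979071e+01,  6.33938843e-02,
        5.05185756e-02, -3.42184239e-05]), 'position': array([6.24972797e-01, 4.41760751e-05, 2.22519123e-01]), 'tcp_rot': array([[-3.10358995e-05,  9.99999999e-01, -2.75917678e-05],
       [ 9.99999999e-01,  3.10355695e-05, -1.19586511e-05],
       [-1.19577948e-05, -2.75921390e-05, -1.00000000e+00]]), 'force': array([ 0.59225512, -0.72495443,  0.72049602]), 'moment': array([-0.00600617,  0.02862556,  0.0737332 ]), 'grasp_force': 0.0, 'opening': 1.000872644783406}
```

View pics/1.png

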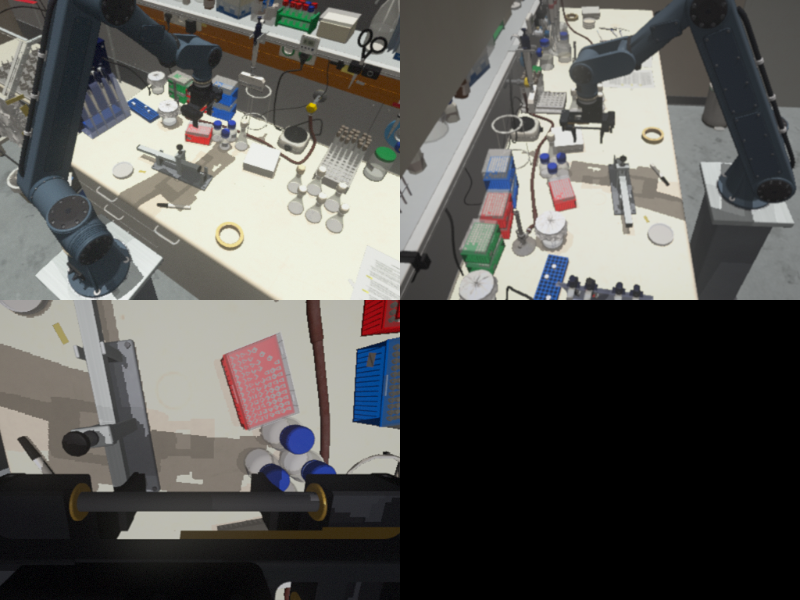

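The bar runs roughly along −y, with its tail near (0.47, 0.25) and its nose near (0.505, −0.067). The fulcrum is near (0.494, 0.024). I'll move the wrist camera over the bar to refine these.

>>> apply_moves --plan '[-0.64,0.48,0.1,0.16,-0.64,0.48,0.1,0.16,-0.64,0.48,0.1,0.16,-0.64,0.48,0.1,0.16,-0.64,0.48,0.1,0.16,0,0,0,0,0,0,0,0]' --grip 1

```text
time_s: 3.28
position: [0.4659, 0.1199, 0.2479]
tcp_rot: [[-0.139, 0.99, 0.002], [0.99, 0.139, -0.0], [-0.001, 0.002, -1.0]]
force: [-0.2, -0.7, 0.2]
opening: 0.284
grasp_force: 0.0
```

```bash
cat > b.py <<'E'
from h import *
hz=dict(bar_tail=.054,bar_nose=.074,fulcrum=.06,rear_rest=.053,bridge=.13,plunger_top=.168)
C=cam("wrist"); im,d=save("wrist","2"); print(C[2].round(3),bot.hold_point_z)
for t,z in hz.items():
    for p,u,v in pin("wrist",t): print(' ',t,p,round(u),round(v),atz(C,u,v,z).round(4))
m=bot.outline_of("wrist","bar")
if m:
    M=m[0]["mask"]; ys,xs=np.nonzero(M); P=np.array([C[2]+ray(C,u,v)*d[v,u] for u,v in zip(xs,ys) if d[v,u]>0])
    np.save("P.npy",P); k=(P[:,2]>.045)&(P[:,2]<.09);P=P[k]
    c=P.mean(0);w,V=np.linalg.eigh(np.cov(P.T)); print(m[0]["p"],len(P),c.round(4),V[:,2].round(4),np.sqrt(w))
    t=(P-c)@V[:,2]; print(c+V[:,2]*t.min(),c+V[:,2]*t.max())
s=bot.read_state();print(s["position"],s["force"],s["time_s"])
E
python3 b.py
```

```text
[0.456 0.19  0.411] 0.0187
  bar_tail 0.57 268 76 [0.467  0.2469 0.054 ]
  fulcrum 0.88 264 246 [0.4958 0.0248 0.06  ]
  rear_rest 0.98 264 171 [0.4798 0.1305 0.053 ]
  bridge 0.67 263 273 [0.4914 0.0234 0.13  ]
  plunger_top 0.52 269 295 [0.4974 0.0218 0.168 ]
0.65 3049 [0.4798 0.1493 0.0707] [-0.1216  0.9905 -0.0644] [0.00081184 0.0066379  0.06066576]
[0.49370713 0.03600676 0.07809117] [0.46775887 0.24742477 0.06434343]
[0.46529814 0.11970348 0.2473383 ] [-0.34936394 -0.16197468 -0.40762478] 3.675
```

View pics/2.png

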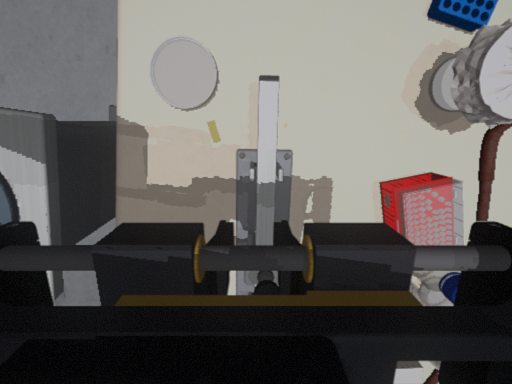

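The tail shows at pixel (268, 76), near (0.467, 0.247), and the forward direction is about (0.123, −0.992). Next I'll go behind the tail and lower the closed fingers.

>>> apply_moves --plan '[0,0.8,0,-0.1,-0.02,0.8,0,0,-0.02,0.8,0,0,0,0.76,-0.1,0,0,0,-0.8,0,0,0,-0.8,0,0,0,-0.8,0,0,0,-0.8,0,0,0,-0.8,0,0,0,0,0,0,0,0,0]' --grip 1

```text
time_s: 5.05
position: [0.4638, 0.2783, 0.0434]
tcp_rot: [[-0.122, 0.993, 0.001], [0.993, 0.122, 0.0], [0.0, 0.001, -1.0]]
force: [0.0, 0.1, -0.7]
opening: 0.006
grasp_force: 0.0
```

```bash
cat > c.py <<'E'
from h import *
import sys
F=np.array([.4945,.0245]); f=np.array([.1227,-.9924]); s=bot.read_state()
for n in ["side","scene"]:
    C=cam(n); im,d=bot.capture(n); m=bot.outline_of(n,"bar"); k=pin(n,"bar_tail"); k2=pin(n,"bar_nose")
    for q in k+k2: print(n,q[0],[round(float((atz(C,q[1],q[2],z)[:2]-F)@f),4) for z in (.054,.069,.078)])
    if m:
        ys,xs=np.nonzero(m[0]["mask"]); P=np.array([C[2]+ray(C,u,v)*d[v,u] for u,v in zip(xs,ys) if d[v,u]>0])
        a=(P[:,:2]-F)@f; b=(P[:,:2]-F)@[f[1],-f[0]]
        o=(abs(b)<.02)&(P[:,2]>.055)&(P[:,2]<.1)&(abs(a)>.03)
        if o.sum()<50: continue
        # top surface: highest points per 10mm bin
        bins=np.floor(a[o]/.01); A=[];Z=[]
        for i in np.unique(bins):
            z=P[o,2][bins==i]
            if len(z)>4: A.append((i+.5)*.01); Z.append(np.percentile(z,85))
        g=np.polyfit(A,Z,1); r=np.abs(np.polyval(g,A)-Z)<.004; g=np.polyfit(np.array(A)[r],np.array(Z)[r],1)
        print(n,round(m[0]["p"],2),len(A),"slope %.4f top@fulc %.4f range %.3f %.3f"%(g[0],g[1],a[o].min(),a[o].max()))
    if len(sys.argv)>1: cv2.imwrite(f"pics/{sys.argv[1]}{n}.png",cv2.resize(im[160:320,150:350],(800,640))[:600,:,::-1])
print("tcp s %.4f z %.4f t %.2f"%((s["position"][:2]-F)@f,s["position"][2],s["time_s"]),s["force"].round(2))
E
python3 c.py 3
```

```text
side 0.25 [-0.2654, -0.2758, -0.2821]
side 0.56 6 slope 0.0437 top@fulc 0.0772 range -0.093 -0.030
scene 0.58 [-0.233, -0.222, -0.2154]
scene 0.6 [0.0803, 0.0866, 0.0903]
scene 0.57 27 slope 0.0617 top@fulc 0.0793 range -0.225 0.096
tcp s -0.2556 z 0.0434 t 5.05 [ 0.03  0.11 -0.66]
```

View pics/3side.png

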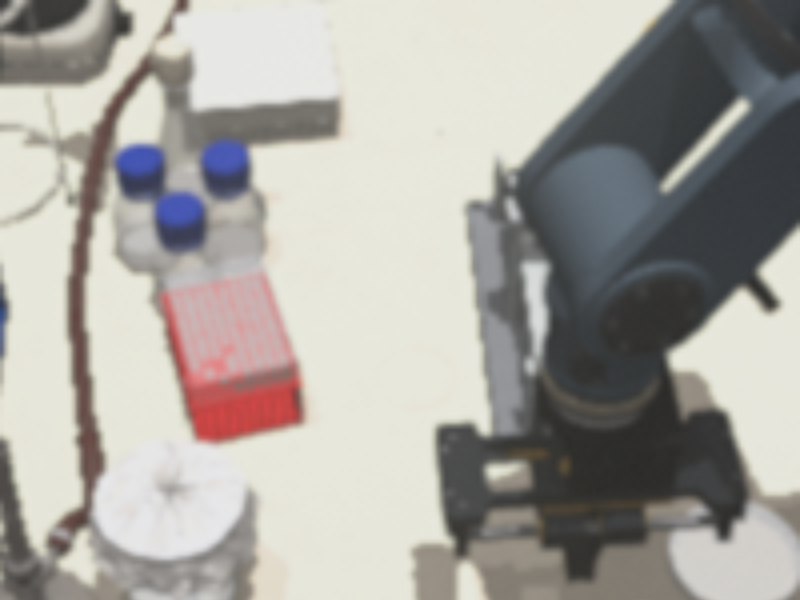

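The scene view gives the tilt clearly (slope 0.062, nose up). The side view is blocked by the arm. First push next.

>>> apply_moves --plan '[0.037,-0.3,0,0,0.012,-0.1,0,0,0.012,-0.1,0,0,0.012,-0.1,0,0,0.012,-0.1,0,0,0.012,-0.1,0,0,0.012,-0.1,0,0]'

```text
time_s: 6.32
position: [0.4684, 0.2328, 0.0425]
tcp_rot: [[-0.122, 0.993, -0.0], [0.993, 0.122, 0.0], [0.0, -0.0, -1.0]]
force: [0.6, 2.1, 0.6]
opening: 0.004
grasp_force: 1.0
```

```bash
sed -i 's/\["side","scene"\]/["scene"]/' c.py; python3 c.py
```

```text
scene 0.85 [-0.2125, -0.2019, -0.1955]
scene 0.59 [0.1029, 0.1088, 0.1123]
tcp s -0.2099 z 0.0425 t 6.33 [0.6  2.11 0.58]
```

>>> apply_moves --plan '[0.006,-0.05,0,0,0.006,-0.05,0,0,0,0,0,0,-0.024,0.2,0,0,0,0,0,0,0,0,0,0,0,0,0,0,0,0,0,0,0,0,0,0,0,0,0,0]'

```text
time_s: 7.78
position: [0.4679, 0.238, 0.0425]
tcp_rot: [[-0.122, 0.993, 0.0], [0.993, 0.122, -0.0], [-0.0, -0.0, -1.0]]
force: [0.0, 0.2, 0.1]
opening: 0.007
grasp_force: 0.0
```

```bash
python3 c.py 4
```

```text
scene 0.57 [-0.2092, -0.1986, -0.1922]
scene 0.76 [0.1166, 0.1223, 0.1257]
scene 0.91 26 slope 0.0602 top@fulc 0.0793 range -0.192 0.126
tcp s -0.2151 z 0.0425 t 7.78 [0.01 0.21 0.12]
```

View pics/4scene.png

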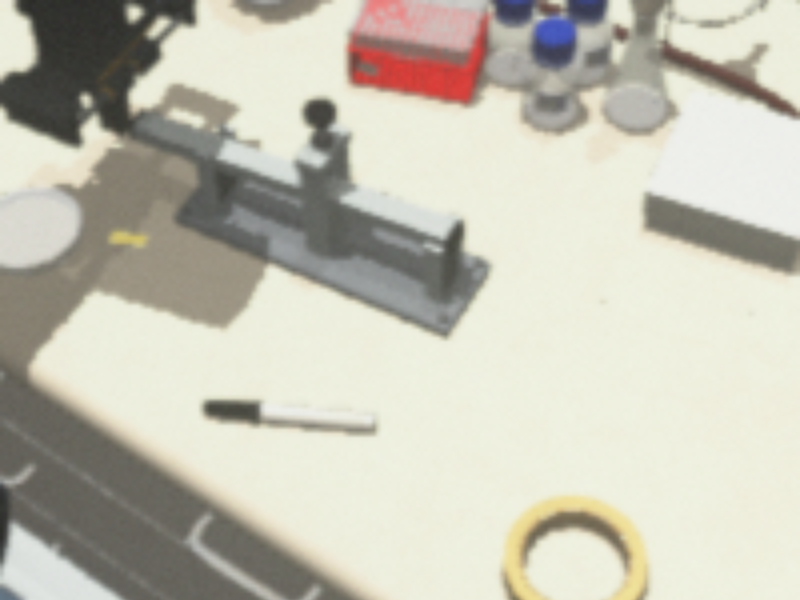

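The bar is at centre −0.035 (nose near pixel (455, 225) in the crop) and still leaning. I'll step it forward in 8 mm steps.

>>> apply_moves --plan '[0.02,-0.16,0,0,0.008,-0.066,0,0,0.008,-0.066,0,0,0.008,-0.066,0,0,0,0,0,0,-0.024,0.2,0,0,0,0,0,0,0,0,0,0,0,0,0,0,0,0,0,0,0,0,0,0,0,0,0,0]'

```text
time_s: 9.48
position: [0.4688, 0.2301, 0.0426]
tcp_rot: [[-0.122, 0.993, -0.0], [0.993, 0.122, -0.0], [-0.0, -0.0, -1.0]]
force: [-0.1, -0.5, -0.1]
opening: 0.006
grasp_force: 0.0
```

```bash
python3 c.py
```

```text
scene 0.77 [-0.1959, -0.1855, -0.1792]
scene 0.57 [0.1209, 0.1266, 0.1299]
scene 0.7 27 slope 0.0613 top@fulc 0.0792 range -0.184 0.135
tcp s -0.2072 z 0.0426 t 9.47 [-0.08 -0.53 -0.11]
```

>>> apply_moves --plan '[0.02,-0.16,0,0,0.008,-0.066,0,0,0.008,-0.066,0,0,0.008,-0.066,0,0,0,0,0,0]'

```text
time_s: 10.3
position: [0.4711, 0.2118, 0.0425]
tcp_rot: [[-0.122, 0.993, -0.0], [0.993, 0.122, -0.0], [-0.0, -0.0, -1.0]]
force: [-1.0, 0.1, -0.3]
opening: 0.005
grasp_force: 0.0
```

>>> apply_moves --plan '[-0.024,0.2,0,0,0,0,0,0,0,0,0,0,0,0,0,0,0,0,0,0,0,0,0,0,0,0,0,0]'

```text
time_s: 11.18
position: [0.4699, 0.2222, 0.0426]
tcp_rot: [[-0.122, 0.993, 0.0], [0.993, 0.122, -0.0], [-0.0, 0.0, -1.0]]
force: [0.3, -0.3, -0.3]
opening: 0.002
grasp_force: 0.0
```

```bash
python3 c.py
```

```text
scene 0.7 [-0.1894, -0.1791, -0.1729]
scene 0.6 [0.1348, 0.1402, 0.1435]
scene 0.82 27 slope 0.0610 top@fulc 0.0794 range -0.178 0.143
tcp s -0.1992 z 0.0426 t 11.18 [ 0.34 -0.25 -0.27]
```

>>> apply_moves --plan '[0.02,-0.16,0,0,0.008,-0.066,0,0,0.008,-0.066,0,0,0.008,-0.066,0,0,0,0,0,0,-0.024,0.2,0,0,0,0,0,0,0,0,0,0,0,0,0,0,0,0,0,0,0,0,0,0,0,0,0,0]'

```text
time_s: 12.88
position: [0.4708, 0.2143, 0.0425]
tcp_rot: [[-0.122, 0.993, -0.0], [0.993, 0.122, -0.0], [-0.0, -0.0, -1.0]]
force: [-0.3, 0.2, 0.6]
opening: 0.002
grasp_force: 0.0
```

```bash
python3 c.py
```

```text
scene 0.63 [-0.1871, -0.1768, -0.1706]
scene 0.92 [0.142, 0.1473, 0.1505]
scene 0.77 26 slope 0.0594 top@fulc 0.0792 range -0.170 0.150
tcp s -0.1912 z 0.0425 t 12.88 [-0.29  0.18  0.64]
```

>>> apply_moves --plan '[0.02,-0.16,0,0,0.008,-0.066,0,0,0.008,-0.066,0,0,0.008,-0.066,0,0,0,0,0,0,-0.024,0.2,0,0,0,0,0,0,0,0,0,0,0,0,0,0,0,0,0,0,0,0,0,0,0,0,0,0]'

```text
time_s: 14.58
position: [0.4719, 0.2064, 0.0426]
tcp_rot: [[-0.122, 0.993, 0.0], [0.993, 0.122, -0.0], [-0.0, 0.0, -1.0]]
force: [0.0, -0.7, 0.4]
opening: 0.005
grasp_force: 0.0
```

```bash
python3 c.py
```

```text
scene 0.86 [-0.1694, -0.1594, -0.1533]
scene 0.64 [0.1422, 0.1475, 0.1507]
scene 0.6 26 slope 0.0610 top@fulc 0.0793 range -0.162 0.158
tcp s -0.1833 z 0.0426 t 14.57 [ 0.02 -0.65  0.41]
```

>>> apply_moves --plan '[0.02,-0.16,0,0,0.008,-0.066,0,0,0.008,-0.066,0,0,0.008,-0.066,0,0,0,0,0,0,-0.024,0.2,0,0,0,0,0,0,0,0,0,0,0,0,0,0,0,0,0,0,0,0,0,0,0,0,0,0]'

```text
time_s: 16.27
position: [0.4728, 0.1985, 0.0425]
tcp_rot: [[-0.122, 0.993, -0.0], [0.993, 0.122, -0.0], [-0.0, -0.0, -1.0]]
force: [0.0, 0.4, 0.3]
opening: 0.003
grasp_force: 0.0
```

```bash
python3 c.py
```

```text
scene 0.75 [-0.1685, -0.1585, -0.1525]
scene 0.74 [0.1505, 0.1557, 0.1588]
scene 0.81 26 slope 0.0613 top@fulc 0.0794 range -0.152 0.166
tcp s -0.1753 z 0.0425 t 16.27 [0.   0.4  0.28]
```

>>> apply_moves --plan '[0.02,-0.16,0,0,0.008,-0.066,0,0,0.008,-0.066,0,0,0.008,-0.066,0,0,0,0,0,0,-0.024,0.2,0,0,0,0,0,0,0,0,0,0,0,0,0,0,0,0,0,0,0,0,0,0,0,0,0,0]'

```text
time_s: 17.98
position: [0.4738, 0.1906, 0.0426]
tcp_rot: [[-0.122, 0.993, -0.0], [0.993, 0.122, -0.0], [-0.0, -0.0, -1.0]]
force: [0.1, 0.4, 0.1]
opening: 0.006
grasp_force: 0.0
```

```bash
python3 c.py
```

```text
scene 0.61 [-0.1585, -0.1487, -0.1428]
scene 0.79 [0.1645, 0.1694, 0.1724]
scene 0.89 27 slope 0.0613 top@fulc 0.0792 range -0.143 0.174
tcp s -0.1673 z 0.0426 t 17.98 [0.13 0.38 0.1 ]
```

>>> apply_moves --plan '[0.02,-0.16,0,0,0.008,-0.066,0,0,0.008,-0.066,0,0,0.008,-0.066,0,0,0,0,0,0,-0.024,0.2,0,0,0,0,0,0,0,0,0,0,0,0,0,0,0,0,0,0,0,0,0,0,0,0,0,0]'

```text
time_s: 19.68
position: [0.4748, 0.1827, 0.0425]
tcp_rot: [[-0.122, 0.993, -0.0], [0.993, 0.122, -0.0], [-0.0, -0.0, -1.0]]
force: [0.3, -0.3, 0.7]
opening: 0.005
grasp_force: 0.0
```

```bash
python3 c.py
```

```text
scene 0.58 [-0.1487, -0.139, -0.1332]
scene 0.73 [0.1677, 0.1726, 0.1756]
scene 0.85 27 slope 0.0449 top@fulc 0.0794 range -0.139 0.183
tcp s -0.1594 z 0.0425 t 19.68 [ 0.3  -0.29  0.7 ]
```

Slope has dropped to 0.045, so it may be in the middle of tipping. I'll wait and look again.

>>> apply_moves --plan '[0,0,0,0,0,0,0,0,0,0,0,0,0,0,0,0,0,0,0,0,0,0,0,0,0,0,0,0,0,0,0,0]'

```text
time_s: 20.88
position: [0.4749, 0.1827, 0.0425]
tcp_rot: [[-0.122, 0.993, 0.0], [0.993, 0.122, 0.0], [0.0, 0.0, -1.0]]
force: [-1.2, -0.2, 0.3]
opening: 0.006
grasp_force: 0.0
```

```bash
python3 c.py 5
```

```text
scene 0.94 [-0.1486, -0.1389, -0.1331]
scene 0.66 [0.1733, 0.1781, 0.181]
scene 0.71 27 slope 0.0437 top@fulc 0.0793 range -0.135 0.182
tcp s -0.1594 z 0.0425 t 20.88 [-1.24 -0.23  0.28]
```

View pics/5scene.png

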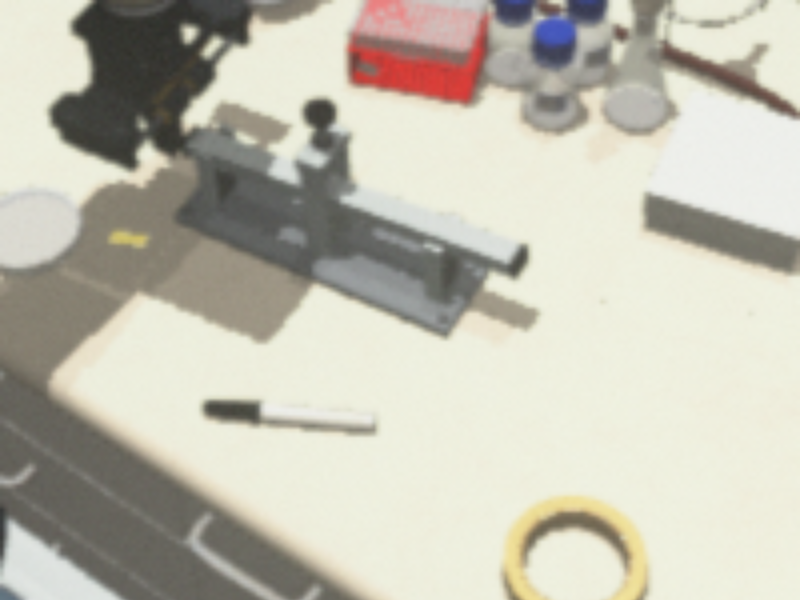

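```bash
cat > t.py <<'E'
from h import *
F=np.array([.4945,.0245]); f=np.array([.1227,-.9924])
C=cam("scene"); im,d=bot.capture("scene"); s=bot.read_state()
v,u=np.mgrid[140:320,120:380]; u=u.ravel();v=v.ravel(); D=d[v,u]
P=C[2]+(C[1]@np.linalg.inv(C[0])@np.c_[u,v,np.ones(len(u))].T).T*D[:,None]
a=(P[:,:2]-F)@f; b=(P[:,:2]-F)@[f[1],-f[0]]
o=(D>0)&(P[:,2]>.06)&(P[:,2]<.1)&(abs(b)<.009)
for lo in np.arange(-.2,.2,.02):
    k=o&(a>=lo)&(a<lo+.02)
    if k.sum()>3: print("%.2f:%.1f(%d)"%(lo+.01,1e3*np.median(P[k,2]),k.sum()),end=" ")
k=o&(a>.03)
g=np.polyfit(a[k],P[k,2],1); r=abs(np.polyval(g,a[k])-P[k,2])<.003; g=np.polyfit(a[k][r],P[k,2][r],1)
print("\nfront slope %.4f z0 %.4f amax %.4f t %.2f"%(g[0],g[1],a[k].max(),s["time_s"]),s["force"].round(1))
E
python3 t.py
```

```text
-0.15:68.2(10) -0.13:73.5(20) -0.11:73.7(24) -0.09:74.9(19) -0.07:75.0(25) -0.05:75.4(22) -0.03:76.8(13) 0.01:78.3(20) 0.03:79.7(30) 0.05:80.1(23) 0.07:80.9(27) 0.09:81.3(25) 0.11:82.0(27) 0.13:82.6(28) 0.15:84.0(24) 0.17:84.2(26) 0.19:77.7(12) 
front slope 0.0279 z0 0.0790 amax 0.1823 t 21.12 [0.1 0.1 0.4]
```

>>> apply_moves --plan '[-0.024,0.2,0,0,0,0,0,0,0,0,0,0,0,0,0,0,0,0,0,0,0,0,0,0,0,0,0,0,0,0,0,0]'

```text
time_s: 22.12
position: [0.4736, 0.1927, 0.0425]
tcp_rot: [[-0.122, 0.993, -0.0], [0.993, 0.122, 0.0], [0.0, -0.0, -1.0]]
force: [0.4, 0.4, -0.0]
opening: 0.003
grasp_force: 0.0
```

```bash
python3 t.py; python3 c.py; python3 - <<'E'
from h import *
im,d=save("side","x"); cv2.imwrite("pics/6.png",cv2.resize(im[170:290,220:340],(600,600),interpolation=cv2.INTER_CUBIC)[:,:,::-1])
E
```

```text
-0.15:67.5(9) -0.13:73.5(17) -0.11:75.2(23) -0.09:75.8(23) -0.07:75.6(23) -0.05:77.2(20) -0.03:76.7(13) 0.01:79.0(23) 0.03:78.2(24) 0.05:79.2(27) 0.07:79.5(24) 0.09:80.7(26) 0.11:81.5(22) 0.13:81.1(24) 0.15:81.9(28) 0.17:82.2(26) 0.19:75.2(11) 
front slope 0.0200 z0 0.0784 amax 0.1829 t 22.18 [-0.1  0.2  0.1]
scene 0.56 [-0.1546, -0.1448, -0.1389]
scene 0.69 [0.1715, 0.1764, 0.1793]
scene 0.66 27 slope 0.0196 top@fulc 0.0793 range -0.137 0.182
tcp s -0.1695 z 0.0425 t 22.18 [-0.1   0.24  0.08]
```

View pics/6.png

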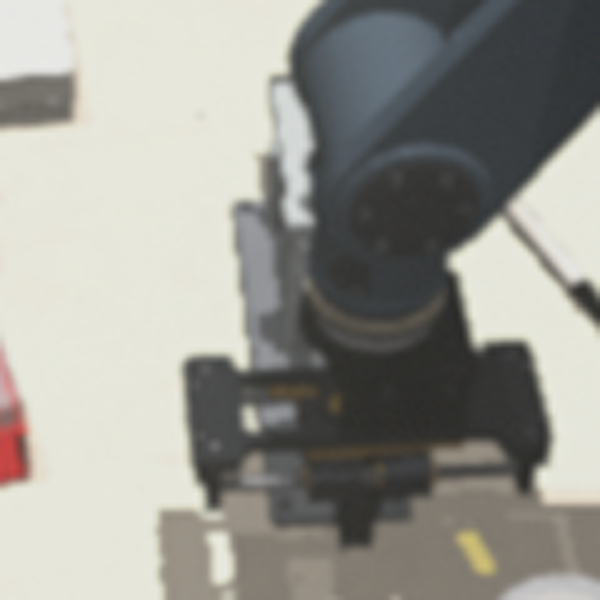

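>>> apply_moves --plan '[0,0,0,0,0,0,0,0,0,0,0,0,0,0,0,0,0,0,0,0,0,0,0,0,0,0,0,0,0,0,0,0,0,0,0,0]'

```text
time_s: 23.55
position: [0.4736, 0.1927, 0.0426]
tcp_rot: [[-0.122, 0.993, 0.0], [0.993, 0.122, 0.0], [0.0, 0.0, -1.0]]
force: [0.1, 0.7, -0.1]
opening: 0.006
grasp_force: 0.0
```

```bash
python3 t.py; python3 c.py|grep slope
```

```text
-0.15:68.7(6) -0.13:74.1(19) -0.11:74.8(27) -0.09:75.9(21) -0.07:75.9(24) -0.05:76.1(23) -0.03:76.9(13) 0.01:78.1(24) 0.03:79.8(20) 0.05:78.9(26) 0.07:79.9(26) 0.09:79.8(24) 0.11:81.1(31) 0.13:81.1(26) 0.15:81.1(27) 0.17:82.3(28) 0.19:73.2(12) 
front slope 0.0140 z0 0.0791 amax 0.1824 t 23.60 [ 0.6 -0.4 -0.7]
scene 0.78 27 slope 0.0303 top@fulc 0.0792 range -0.137 0.183
```

The slope has fallen slowly to about 0.02–0.03, so the centre of mass is probably right at the rear edge of the ridge. I'll nudge it 4 mm further to centre it.

>>> apply_moves --plan '[0.02,-0.16,0,0,0.02,-0.16,0,0,0.005,-0.04,0,0,0.005,-0.04,0,0,0.005,-0.04,0,0,0.005,-0.04,0,0,0,0,0,0,-0.024,0.2,0,0,-0.024,0.2,0,0,0,0,0,0,0,0,0,0,0,0,0,0]'

```text
time_s: 25.3
position: [0.4742, 0.1887, 0.0425]
tcp_rot: [[-0.122, 0.993, -0.0], [0.993, 0.122, -0.0], [-0.0, -0.0, -1.0]]
force: [1.6, -0.6, 0.2]
opening: 0.007
grasp_force: 0.0
```

>>> apply_moves --plan '[0,0,0,0,0,0,0,0,0,0,0,0,0,0,0,0,0,0,0,0,0,0,0,0,0,0,0,0]'

```text
time_s: 26.18
position: [0.4742, 0.1887, 0.0425]
tcp_rot: [[-0.122, 0.993, -0.0], [0.993, 0.122, -0.0], [-0.0, -0.0, -1.0]]
force: [-0.8, 0.2, -0.1]
opening: 0.006
grasp_force: 0.0
```

```bash
python3 t.py; python3 c.py|grep slope; python3 c.py 7
```

```text
-0.15:68.6(13) -0.13:77.8(15) -0.11:77.6(24) -0.09:78.4(21) -0.07:76.8(22) -0.05:77.8(23) -0.03:77.6(13) 0.01:78.4(23) 0.03:77.5(23) 0.05:78.0(27) 0.07:79.1(28) 0.09:78.2(25) 0.11:78.4(24) 0.13:77.6(30) 0.15:78.6(28) 0.17:78.3(26) 0.19:77.8(17) 
front slope 0.0000 z0 0.0781 amax 0.1860 t 26.23 [0.8 0.5 0.7]
scene 0.92 27 slope -0.0048 top@fulc 0.0793 range -0.133 0.188
scene 0.93 [-0.1529, -0.1432, -0.1373]
scene 0.77 [0.1774, 0.1821, 0.185]
scene 0.66 26 slope -0.0025 top@fulc 0.0792 range -0.131 0.186
tcp s -0.1655 z 0.0425 t 26.43 [-0.27  0.18  0.2 ]
```

View pics/7scene.png

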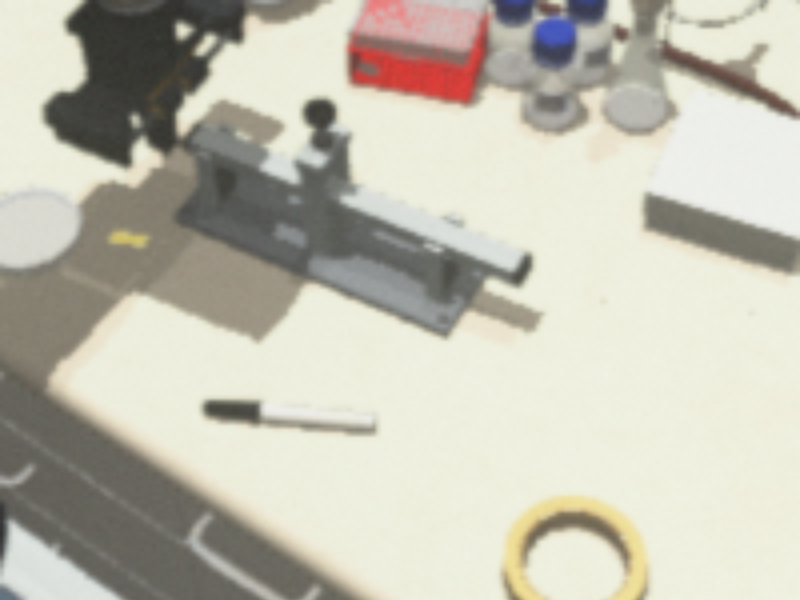

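The bar is level (slope ≈ 0; nose at pixel (520, 265)). I'll raise the hand and go over the plunger.

>>> apply_moves --plan '[0,0,0.8,0,0,0,0.8,0,0,0,0.8,0,0,0,0.8,0,0,0,0.8,0,0.084,-0.66,0,0,0.084,-0.66,0,0,0.084,-0.66,0,0,0.084,-0.66,0,0,0.084,-0.66,0,0,0,0,-0.6,0,0,0,-0.6,0]'

```text
time_s: 28.12
position: [0.4955, 0.0231, 0.1822]
tcp_rot: [[-0.121, 0.993, 0.001], [0.993, 0.121, -0.0], [-0.0, 0.001, -1.0]]
force: [-0.7, -0.5, -0.1]
opening: 0.008
grasp_force: 0.0
```

>>> apply_moves --plan '[0,0,0,0,0,0,0,0]'

```text
time_s: 28.38
position: [0.4958, 0.0238, 0.1833]
tcp_rot: [[-0.122, 0.993, 0.001], [0.993, 0.122, -0.0], [-0.0, 0.001, -1.0]]
force: [-0.1, -0.2, -0.6]
opening: 0.005
grasp_force: 0.0
```

```bash
python3 t.py; python3 - <<'E'
from h import *
im,d=bot.capture("scene")
C=cam("scene"); s=bot.read_state(); print(s["position"],proj(C,s["position"]),proj(C,[.4945,.0235,.168]))
o=cv2.resize(im[165:235,185:285],(800,560),interpolation=cv2.INTER_CUBIC)
cv2.imwrite("pics/8.png",o[:,:,::-1])
E
```

```text
-0.13:76.9(17) -0.11:78.3(22) -0.09:77.2(21) -0.07:77.1(22) -0.05:77.6(23) -0.03:77.9(14) 0.01:77.3(25) 0.03:77.8(23) 0.05:77.7(24) 0.07:77.6(28) 0.09:77.8(24) 0.11:78.0(25) 0.13:78.6(30) 0.15:77.6(27) 0.17:77.8(26) 0.19:76.3(18) 
front slope -0.0003 z0 0.0778 amax 0.1865 t 28.43 [ 0.6  0.8 -0.7]
[0.49618084 0.02375588 0.18377534] [229.1095441  182.35958879] [229.13691546 186.2737136 ]
```

View pics/8.png

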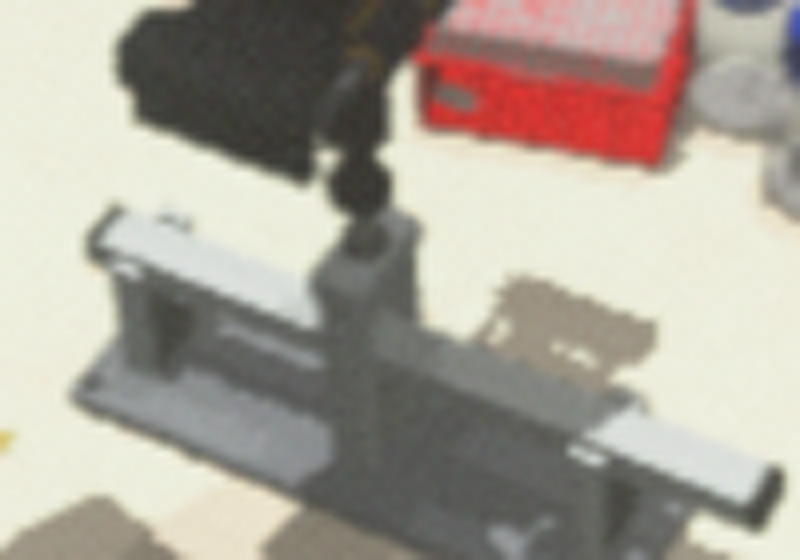

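The closed fingers sit directly above the knob (about pixel (360, 150) in the crop) and the bar is still level. Pressing now.

>>> apply_moves --plan '[0,0,-0.2,0,0,0,-0.06,0,0,0,-0.06,0,0,0,-0.06,0,0,0,-0.06,0,0,0,-0.06,0,0,0,-0.06,0,0,0,0,0,0,0,0,0]'

```text
time_s: 29.6
position: [0.495, 0.0238, 0.1548]
tcp_rot: [[-0.122, 0.993, -0.0], [0.993, 0.122, 0.0], [0.0, -0.0, -1.0]]
force: [-2.5, 1.7, 6.7]
opening: 0.003
grasp_force: 3.0
```

>>> apply_moves --plan '[0,0,-0.02,0,0,0,0,0,0,0,0,0,0,0,0,0,0,0,0,0]'

```text
time_s: 30.22
position: [0.495, 0.0238, 0.1539]
tcp_rot: [[-0.122, 0.993, -0.0], [0.993, 0.122, 0.0], [0.0, -0.0, -1.0]]
force: [-2.4, 1.1, 7.3]
opening: 0.006
grasp_force: 3.3
```

```bash
python3 t.py
```

```text
-0.13:77.2(18) -0.11:77.4(19) -0.09:78.0(22) -0.07:77.4(21) -0.05:77.8(24) -0.03:78.4(15) 0.01:78.7(25) 0.03:76.8(24) 0.05:77.9(24) 0.07:77.7(27) 0.09:77.9(27) 0.11:78.3(27) 0.13:76.8(27) 0.15:78.4(27) 0.17:77.4(27) 0.19:74.3(17) 
front slope -0.0058 z0 0.0782 amax 0.1865 t 30.27 [-2.6  1.2  7.4]
```

>>> apply_moves --plan '[0,0,0.06,0,0,0,0.06,0,0,0,0.06,0,0,0,0.06,0,0,0,0.06,0,0,0,0.06,0,0,0,0.4,0,0,0,0.8,0,0,0,0,0,0,0,0,0,0,0,0,0,0,0,0,0]'

```text
time_s: 31.78
position: [0.4946, 0.0238, 0.2306]
tcp_rot: [[-0.122, 0.993, -0.002], [0.993, 0.122, 0.0], [0.001, -0.002, -1.0]]
force: [0.8, -0.3, -0.2]
opening: 0.006
grasp_force: 0.0
```

```bash
python3 t.py; python3 - <<'E'
from h import *
im,d=bot.capture("scene")
cv2.imwrite("pics/9.png",cv2.resize(im[155:235,185:285],(750,600),interpolation=cv2.INTER_CUBIC)[:,:,::-1])
E
```

```text
-0.13:78.2(16) -0.11:77.5(20) -0.09:78.1(22) -0.07:77.7(23) -0.05:77.6(22) -0.03:77.8(13) 0.01:78.5(25) 0.03:77.8(24) 0.05:78.0(25) 0.07:78.0(24) 0.09:78.1(26) 0.11:78.3(27) 0.13:77.6(29) 0.15:77.8(27) 0.17:78.2(27) 0.19:75.0(15) 
front slope -0.0045 z0 0.0785 amax 0.1863 t 31.82 [-0.1 -0.8 -0. ]
```

View pics/9.png

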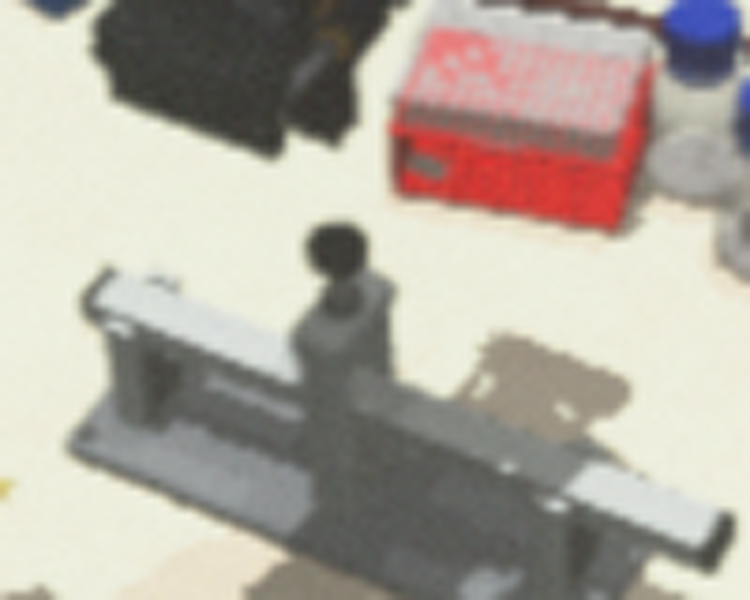

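The bar is level, the plunger is back up (knob at pixel (335, 245)) and the hand is clear of both. Handing in.

```bash
python3 -c "
from rig import bot
print(bot.hand_in())"
```

```text
the job is handed in; nothing more can be done
None
```

I slid the bar forward until it stayed level on the fulcrum, then marked it by pressing the plunger about 14 mm (7 N) for half a second; the last camera check showed the bar level, the plunger back up and the hand clear, and the job was handed in at about 32 s, though the hand-in returned no verdict.

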